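Reset the bench grinder's interlock and start it

TASK

Press the two yellow reset buttons fully down together and keep both down for at least three seconds, then let both come up; after that press the green start button fully down and let it go. Use only fingertips: do not lift or shove the reset box, do not press the red stop button, and leave the battery, jar, tape measure and screwdriver where they are.

Things in the scene. Friction and masses are not known exactly. Their poses are not given: they have to be found in the camera images.
- reset_box: Loose control box with the two yellow reset buttons, grey with an aluminium face plate, 85 (its x) x 140 (its y) x 42 mm, about 0.9 kg, standing on four rubber feet. Origin: centre of the underside; z up; the two buttons lie on its y axis at y = +26 and -26 mm, so 52 mm between centres. Its yaw and place vary.
- reset_left_top (a point): Yellow reset push button, a flat-topped round cap of 28 mm diameter standing 12 mm proud (4 mm when fully down) of a black collar (44 mm across, 12 mm high) on the box. The point is the centre of the cap's top, 66 mm above the bench when up; it moves down with the cap. The one on the box's +y side.
- reset_right_top (a point): Yellow reset push button, a flat-topped round cap of 28 mm diameter standing 12 mm proud (4 mm when fully down) of a black collar (44 mm across, 12 mm high) on the box. The point is the centre of the cap's top, 66 mm above the bench when up; it moves down with the cap. The one on the box's -y side.
- reset_left (a joint): Travel of that button in metres: 0 up, 0.008 fully down. A spring returns it; it begins to move at 1.5 N and bottoms at 5 N.
- reset_right (a joint): Travel of that button in metres: 0 up, 0.008 fully down. A spring returns it; it begins to move at 1.5 N and bottoms at 5 N. The reset works only while both are down together.
- start_box: Control box screwed to the bench, same grey housing and size as the reset box, with a green and a red button. Origin: centre of the underside; z up; green button at y = +32 mm, red button at y = -32 mm of its own y axis, 64 mm apart. Its yaw and place vary, and it may stand on either side of the reset box.
- start_top (a point): Green start push button, a flat-topped round cap of 28 mm diameter standing 12 mm proud (4 mm when fully down) of a black collar (44 mm across, 12 mm high) on the box. The point is the centre of the cap's top, 66 mm above the bench when up; it moves down with the cap.
- start (a joint): Travel of that button in metres: 0 up, 0.008 fully down. A spring returns it; it begins to move at 1.5 N and bottoms at 5 N.
- stop_top (a point): Red stop push button, a flat-topped round cap of 36 mm diameter standing 12 mm proud (4 mm when fully down) of a black collar (52 mm across, 12 mm high) on the box. The point is the centre of the cap's top, 66 mm above the bench when up; it moves down with the cap. Not to be pressed.
- stop (a joint): Travel of that button in metres: 0 up, 0.008 fully down. A spring returns it; it begins to move at 1.5 N and bottoms at 5 N.
- battery: Black cordless-tool battery pack, 75 x 110 x 70 mm, 0.6 kg, loose, beyond the boxes. Origin: centre of the underside. To be left alone.
- jar: Amber glass screw jar with a brass lid and a paper band, 64 mm diameter, 85 mm high, loose, beyond the boxes. Origin: centre of the underside. To be left alone.
- tape: Orange tape measure, 60 x 65 x 35 mm, loose, beyond the boxes. Origin: centre of the underside. To be left alone.
- screwdriver: Screwdriver with a red handle, 180 mm long, lying on the bench between the robot and the boxes. Its x axis runs along it. To be left alone.
There are look-alikes about, which are no part of the job. Leave any turquoise look-alike of the reset_box alone.

How it is judged:
On the way, in this order (a step that is already met when the one before it is completed fails the run):
1. both yellow buttons are fully down together for three seconds (value of joint each of reset_left, reset_right above 0.006 m and value of joint start below 0.002 m), for 2.8 s.
2. both yellow buttons are let up (value of joint each of reset_left, reset_right, start below 0.002 m), for 0.1 s.
3. the green start button is pressed down, with the yellow ones up (value of joint each of reset_left, reset_right below 0.002 m and value of joint start above 0.006 m), for 0.1 s.
At the end, for the whole second after the job is handed in: After the reset and the start, all four buttons are up again (within 2 mm), the reset box stands flat on the bench within 30 mm of where it was, and the four bystanders are within 30 mm of where they were (all of step 2 and value of joint stop below 0.002 m and distance of each of reset_box, battery, jar, tape, screwdriver from where it was at the start of the episode below 0.03 m and height (world z) of reset_box below 0.01 m and angle between reset_box's own z axis and vertical below 0.1 rad and linear speed of reset_box below 0.02 m/s); the robot touches nothing.
It fails at once if the red stop button is pressed by more than 3 mm (value of joint stop above 0.003 m).
It fails at once if the reset box is lifted or tipped (10 mm or 0.2 rad) or shoved more than 30 mm (height (world z) of reset_box above 0.01 m or angle between reset_box's own z axis and vertical above 0.2 rad or distance of reset_box from where it was at the start of the episode above 0.03 m).
It fails at once if the battery, jar, tape measure or screwdriver is moved more than 30 mm (distance of any of battery, jar, tape, screwdriver from where it was at the start of the episode above 0.03 m).
It also fails if it takes over 48 s, if anything falls off the work surface, if the arm or the gripper's body presses on something with over 40 N, if the wrist force passes 120 N, or if a joint passes its speed limit or range.

ROBOT

A 6-joint arm with a two-finger parallel gripper is mounted at the origin on the work surface. World frame = base frame: x ahead of the robot, y to its left, z up, the work surface at z = 0. Lengths are in m, angles in rad, forces in N, time in s.
With the tool pointing down it reaches from about 0.25 to 0.725 m from the base axis. Payload 4 kg.
Tool frame: the origin (TCP) lies midway between the tips of the shut fingers; the grasp point (between the pads) lies 19 mm behind it; z points along the fingers, y is the line along which they close (so a half turn about z gives the same grasp; the last joint's range is limited). The gripper opens to 85 mm and grips with 20 to 120 N. Pads are 22 mm wide; open, the fingers measure 114 mm over their backs; the gripper's body (76 mm by 85 mm) begins 54 mm behind the grasp point. The pads swing forward as they close: fully open they stand 13 mm farther back than shut.
Start: joints at [1.243, 0.241, 0.005, 1.335, 0, 1.571], TCP at [0.161, 0.473, 0.231] pointing down, gripper open.
Joint ranges: [-2.72, 2.72], [-1.05, 1.87], [-1.09, 1.28], [-1.99, 2.15], [-1.42, 1.44], [-3.14, 3.14]. Speed limits (rad/s): [2.79, 2.79, 3.14, 3.14, 3.14, 3.14].

INTERFACE

Orientations are given as a unit quaternion [x, y, z, w].
In Python, from workcell import bot gives the robot as it stands. The module is installed in compiled form; this text tells all that it offers.
- The arm moves only by the tool jog_arm, never from a script. Its argument "deltas" is a list of rows, each an object with "fingers": the opening, from 0 (shut) to 1 (fully open); "delta_pos": the shift along the tool's x, y, z normalised to -1 to 1, where 1 is 300 mm, a list of three; "yaw": the turn about the tool's z normalised to -1 to 1, where 1 is pi/4 rad. A call has 1 to 12 rows; each row is the pose to reach, as a shift and turn from the pose commanded when the call began, along the tool's axes at that moment; what a row does not reach only later rows make up. A row lasts 1/10 s, in which the tool goes at most 50 mm and 8.59 degrees, less where a joint would pass 70% of its speed; a pose out of reach is approached as far as the arm can. A call with a number of a shift or a turn outside -1 to 1 is refused whole. A call with a gripper value outside its range is refused whole. The fingers move at their own pace and stop on an object; the grip force is fixed at half the most. Time passes only in rows, so rows that repeat a pose let the fingers close. It gives the time, the measured TCP pose, the force, the opening and the grip force at its end, in the units of the state.
- bot.get_obs(): the state, without advancing time (a new reading comes with each control period).
- bot.camera(name): name is "scene" or "top"; returns a dict with "image" (384x512x3 uint8, red, green, blue), "range_z" (384x512 float32, m along the optical axis (not along the pixel's ray), 0 where there is no reading), "fx", "fy", "cx", "cy" (pixels), "rvec" (rotation vector, rad) and "tvec" (3), from world to camera coordinates, as OpenCV has them. Camera axes: x right, y down, z forward; pixel columns grow to the right and rows downward; lengths in m; the calibration is good to about 2 mm. A picture is of the moment at which its call begins.
- bot.job_done(): hands the job in; it is judged then, once.
The state is a dict: "clock": time; "joint_pos": joint angles; "joint_vel": joint speeds; "tau": joint torques, N m; "eef_pos": TCP position; "tool_rot": TCP orientation; "ft_force": force on the tool from outside, world axes, zero at the start; "ft_torque": the same for the moment, N m; "grip_width": finger opening in m; "grasp_force": force on a finger pad.
Only numpy, scipy, OpenCV 4.12 (cv2) and the standard library are available. Lean on these libraries where they do the work, as an engineer would, in place of code of your own. Each camera call takes 0.05 s, during which the arm holds its last target. There are 200 camera calls.

## Working session

There is one attempt and no reset: what is moved stays moved. The work goes in short steps, Python scripts to look and compute and a tool call to move; the robot and the scene stay as the last step left them, time stands still between calls to the robot, and variables do not carry over. Pictures are saved under pics/ and viewed, at most 10 in all, crops included, and the job is handed in when it is done.

Besides the shell and the picture viewer there is one more tool, called as name(argument=value, ...), one argument or row to a line, values as JSON. jog_arm: Moves the arm, as the interface text tells. Scaled input: -1 to 1 covers 300 mm each way for a shift and pi/4 rad each way for a turn. Its arguments: {"type":"object","properties":{"deltas":{"type":"array","items":{"type":"object","properties":{"fingers":{"type":"number"},"delta_pos":{"type":"array","items":{"type":"number"}},"yaw":{"type":"number"}}}}},"required":["deltas"]}

```bash
mkdir -p pics
cat > h.py <<'E'
import numpy as np, cv2
from workcell import bot
def world(c,u,v,z=None):
    R,_=cv2.Rodrigues(np.array(c["rvec"],float)); t=np.array(c["tvec"],float).ravel()
    ray=np.array([(u-c["cx"])/c["fx"],(v-c["cy"])/c["fy"],1.])
    o=-R.T@t; d=R.T@ray
    if z is None: s=float(c["range_z"][int(round(v)),int(round(u))])
    else: s=(z-o[2])/d[2]
    return o+s*d
E
python3 - <<'E'
from h import *
import pickle
for n in ["top","scene"]:
    c=bot.camera(n); pickle.dump(c,open(n+".pkl","wb"))
    cv2.imwrite(f"pics/{n}.png",cv2.resize(c["image"][:,:,::-1],(800,600),interpolation=cv2.INTER_CUBIC))
print(bot.get_obs())
E
```

```text
{'clock': 0.1, 'joint_pos': array([1.24299790e+00, 2.41359655e-01, 3.85288916e-03, 1.33518206e+00,
       1.85307268e-05, 1.57077188e+00]), 'joint_vel': array([-0.00057485, -0.0026617 ,  0.00517406,  0.00075029, -0.00025289,
        0.00054974]), 'tau': array([ 8.07466085e-05, -3.73137724e+01,  2.53009951e+01,  1.08961249e-02,
       -3.44712487e-05,  8.64002885e-06]), 'eef_pos': array([0.16079357, 0.47284678, 0.23048866]), 'tool_rot': array([ 1.63154268e-01,  9.86600116e-01, -9.32052895e-04, -1.63548420e-04]), 'ft_force': array([-0.4306995 , -0.06954848,  0.7656431 ]), 'ft_torque': array([0.0101131 , 0.00375029, 0.0527315 ]), 'grasp_force': 0.0, 'grip_width': 0.08525045735430677}
```

View pics/top.png

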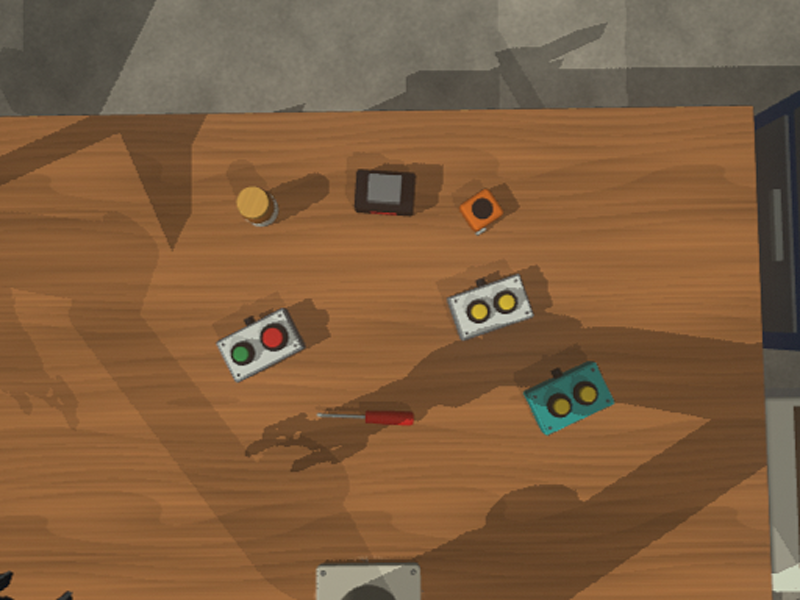

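View pics/scene.png

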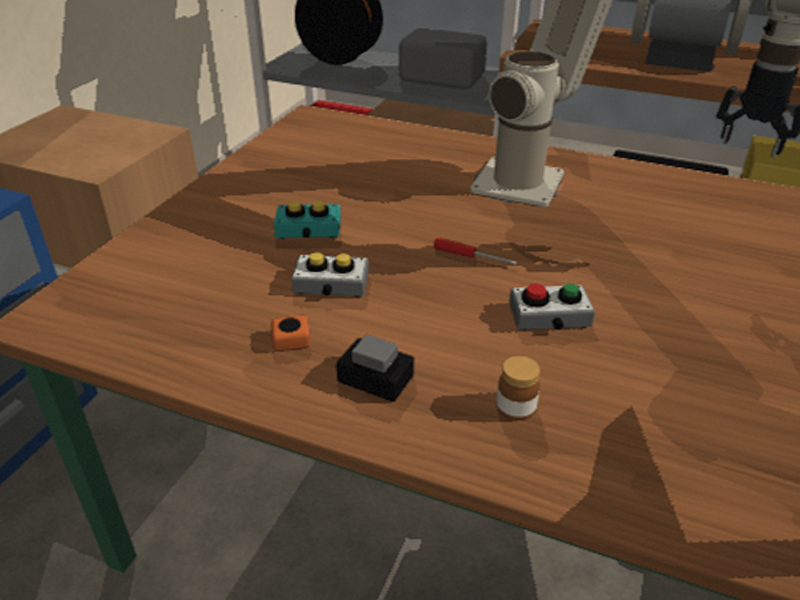

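The top view (800x600) shows the grey reset box with yellow caps at about (479,312) and (506,302). The start box has green at (241,353) and red at (273,337), and the turquoise look-alike is at (568,398). The screwdriver lies at about (365,417).

Run:
```python
from h import *
import pickle
for n,pts in [("top",{"yA":(479,311),"yB":(506,301),"g":(241,353),"r":(273,337)}),("scene",{"yB":(317,260),"yA":(343,261),"g":(571,290),"r":(536,291)})]:
    c=pickle.load(open(n+".pkl","rb")); im=c["image"]; hsv=cv2.cvtColor(im,cv2.COLOR_RGB2HSV)
    for k,(x,y) in pts.items():
        u,v=x*.64,y*.64
        print(n,k,"depth",world(c,u,v).round(4),end=" ")
        h0=hsv[int(v),int(u)].astype(int)
        Y,X=np.mgrid[:384,:512]
        m=(abs(hsv[...,0].astype(int)-h0[0])<8)&(hsv[...,1]>110)&(hsv[...,2]>60)&(np.hypot(X-u,Y-v)<11)
        # keep top-face pixels by height
        P=np.array([world(c,a,b) for a,b in zip(X[m],Y[m])]); k2=abs(P[:,2]-.066)<.006
        uu,vv=X[m][k2].mean(),Y[m][k2].mean()
        print(k2.sum(),m.sum(),"cent",(uu.round(1),vv.round(1)),world(c,uu,vv,.066).round(4),"ext",np.ptp(P[k2],0).round(3))
c=pickle.load(open("top.pkl","rb"))
cv2.imwrite("pics/crop.png",cv2.resize(c["image"][165:255,130:350,::-1],None,fx=3.6,fy=3.6,interpolation=cv2.INTER_CUBIC))
```

```text
top yA depth [ 0.5604 -0.2081  0.0661] 79 98 cent (np.float64(306.6), np.float64(198.6)) [ 0.5615 -0.2083  0.066 ] ext [0.025 0.025 0.009]
top yB depth [ 0.5775 -0.2564  0.0671] 76 97 cent (np.float64(324.2), np.float64(192.6)) [ 0.5777 -0.2576  0.066 ] ext [0.025 0.026 0.009]
top g depth [0.4912 0.2173 0.064 ] 65 69 cent (np.float64(153.8), np.float64(226.0)) [0.491 0.218 0.066] ext [0.022 0.024 0.007]
top r depth [0.5189 0.1603 0.0631] 123 153 cent (np.float64(174.4), np.float64(215.3)) [0.52   0.1604 0.066 ] ext [0.034 0.034 0.009]
scene yB depth [ 0.5864 -0.2482  0.0637] 48 75 cent (np.float64(201.8), np.float64(164.4)) [ 0.5811 -0.2545  0.066 ] ext [0.03  0.028 0.008]
scene yA depth [ 0.5706 -0.2005  0.0639] 50 74 cent (np.float64(218.9), np.float64(165.1)) [ 0.5646 -0.2054  0.066 ] ext [0.029 0.027 0.01 ]
scene g depth [0.504  0.2239 0.0679] 43 53 cent (np.float64(365.2), np.float64(184.6)) [0.4967 0.2221 0.066 ] ext [0.028 0.022 0.009]
scene r depth [0.5303 0.1659 0.0674] 87 112 cent (np.float64(342.8), np.float64(185.4)) [0.5246 0.1639 0.066 ] ext [0.036 0.032 0.009]
```

View pics/crop.png

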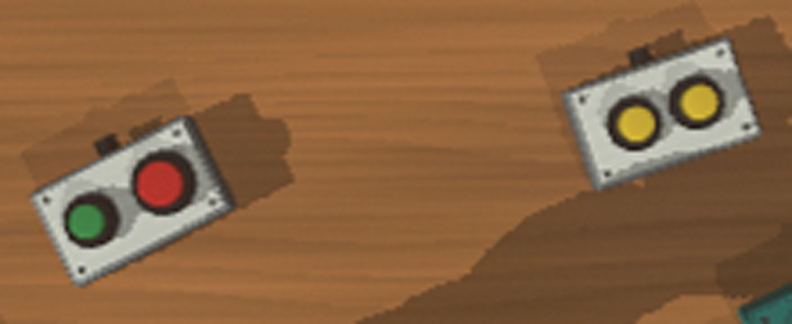

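jog_arm(
  deltas=[
    {"delta_pos": [-1,-0.87,0],"yaw": -0.82,"fingers": 0.45},
    {"delta_pos": [-1,-0.87,0],"yaw": -0.82,"fingers": 0.45},
    {"delta_pos": [-1,-0.87,0],"yaw": -0.82,"fingers": 0.45},
    {"delta_pos": [-1,-0.87,0],"yaw": -0.82,"fingers": 0.45},
    {"delta_pos": [-1,-0.87,0],"yaw": -0.82,"fingers": 0.45},
    {"delta_pos": [-1,-0.87,0],"yaw": -0.82,"fingers": 0.45},
    {"delta_pos": [-1,-0.87,0],"yaw": -0.82,"fingers": 0.45},
    {"delta_pos": [-1,-0.87,0],"yaw": -0.82,"fingers": 0.45},
    {"delta_pos": [-1,-0.87,0],"yaw": -0.82,"fingers": 0.45},
    {"delta_pos": [-1,-0.87,0],"yaw": -0.82,"fingers": 0.45},
  ],
)

```text
clock: 1.1
eef_pos: [0.3617, 0.1275, 0.231]
tool_rot: [-0.155, 0.988, -0.0, -0.0]
ft_force: [0.0, -0.9, -0.4]
grip_width: 0.0382
grasp_force: 0.0
```

```bash
cat >> h.py <<'E'
from scipy.spatial.transform import Rotation
def plan(x,y,z,lineang=None):
    o=bot.get_obs(); R=Rotation.from_quat(o["tool_rot"]).as_matrix()
    d=R.T@(np.array([x,y,z])-o["eef_pos"])/0.3
    a=np.degrees(np.arctan2(R[1,1],R[0,1]))
    print("t",o["clock"],"tcp",o["eef_pos"].round(4),"y-ang",a.round(2),"w",round(o["grip_width"],4),"F",o["ft_force"].round(1),"delta",d.round(4),end=" ")
    if lineang is not None: print("yaw",round(-((lineang-a+90)%180-90)/45,4),end="")
    print()
E
python3 -c "
from h import *
plan(.571,-.232,.12,108.2)"
```

```text
t 1.1 tcp [0.3617 0.1275 0.231 ] y-ang 107.8 w 0.0382 F [ 0.  -0.9 -0.4] delta [-0.2982 -1.3541  0.3704] yaw -0.0089
```

jog_arm(
  deltas=[
    {"delta_pos": [-0.22,-1,0],"yaw": -0.01,"fingers": 0.45},
    {"delta_pos": [-0.22,-1,0],"yaw": -0.01,"fingers": 0.45},
    {"delta_pos": [-0.22,-1,0],"yaw": -0.01,"fingers": 0.45},
    {"delta_pos": [-0.22,-1,0],"yaw": -0.01,"fingers": 0.45},
    {"delta_pos": [-0.22,-1,0],"yaw": -0.01,"fingers": 0.45},
    {"delta_pos": [-0.22,-1,0],"yaw": -0.01,"fingers": 0.45},
    {"delta_pos": [-0.22,-1,0],"yaw": -0.01,"fingers": 0.45},
  ],
)

```text
clock: 1.8
eef_pos: [0.5191, -0.1378, 0.23]
tool_rot: [-0.16, 0.987, -0.0, -0.0]
ft_force: [-0.2, 0.2, 0.2]
grip_width: 0.0383
grasp_force: 0.0
```

```bash
python3 -c "
from h import *
plan(.571,-.232,.10,108.2)"
```

```text
t 1.8 tcp [ 0.5191 -0.1378  0.23  ] y-ang 108.37 w 0.0383 F [-0.2  0.2  0.2] delta [-0.0653 -0.3524  0.4334] yaw 0.0037
```

jog_arm(
  deltas=[
    {"delta_pos": [-0.065,-0.35,0.1],"yaw": 0,"fingers": 0.45},
    {"delta_pos": [-0.065,-0.35,0.2],"yaw": 0,"fingers": 0.45},
    {"delta_pos": [-0.065,-0.35,0.3],"yaw": 0,"fingers": 0.45},
    {"delta_pos": [-0.065,-0.35,0.43],"yaw": 0,"fingers": 0.45},
    {"delta_pos": [-0.065,-0.35,0.43],"yaw": 0,"fingers": 0.45},
    {"delta_pos": [-0.065,-0.35,0.43],"yaw": 0,"fingers": 0.45},
  ],
)

```text
clock: 2.4
eef_pos: [0.5685, -0.2263, 0.1021]
tool_rot: [-0.162, 0.987, 0.001, -0.001]
ft_force: [0.2, 0.2, 0.3]
grip_width: 0.0385
grasp_force: 0.0
```

Run:
```python
from h import *
plan(.571,-.232,.08,108.2)
a=bot.camera("scene")["image"][130:205,165:265,::-1]; b=bot.camera("top")["image"][155:230,270:370,::-1]
cv2.imwrite("pics/c2.png",np.hstack([cv2.resize(i,None,fx=4,fy=4,interpolation=cv2.INTER_CUBIC) for i in (a,b)]))
```

```text
t 2.4 tcp [ 0.5685 -0.2263  0.1021] y-ang 108.67 w 0.0385 F [0.2 0.2 0.3] delta [-0.0021 -0.0207  0.0736] yaw 0.0104
```

View pics/c2.png

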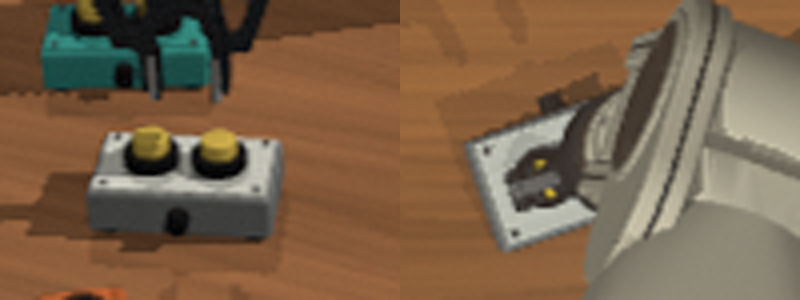

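The scene crop shows the fingertips at (155,97) and (217,100), above the caps at (151,138) and (219,140). The top crop shows a finger centred across the yA cap, with yellow showing on both sides. The tips are slightly narrower than the cap spacing, so I'll widen them a little.

jog_arm(
  deltas=[
    {"delta_pos": [0,0,0.04],"yaw": 0,"fingers": 0.49},
    {"delta_pos": [0,0,0.06],"yaw": 0,"fingers": 0.49},
    {"delta_pos": [0,0,0.06],"yaw": 0,"fingers": 0.49},
  ],
)

```text
clock: 2.8
eef_pos: [0.5683, -0.2278, 0.0838]
tool_rot: [-0.161, 0.987, 0.0, -0.0]
ft_force: [-0.2, -0.3, -0.0]
grip_width: 0.042
grasp_force: 0.0
```

```bash
python3 -c "
from h import *
plan(.571,-.232,.06,108.2)"
```

```text
t 2.8 tcp [ 0.5683 -0.2278  0.0838] y-ang 108.58 w 0.042 F [-0.2 -0.3 -0. ] delta [-0.0039 -0.0163  0.0794] yaw 0.0085
```

jog_arm(
  deltas=[
    {"delta_pos": [-0.004,-0.015,0],"yaw": 0.008,"fingers": 0.49},
    {"delta_pos": [-0.004,-0.015,0.03],"yaw": 0.008,"fingers": 0.49},
    {"delta_pos": [-0.004,-0.015,0.05],"yaw": 0.008,"fingers": 0.49},
    {"delta_pos": [-0.004,-0.015,0.06],"yaw": 0.008,"fingers": 0.49},
    {"delta_pos": [-0.004,-0.015,0.06],"yaw": 0.008,"fingers": 0.49},
  ],
)

```text
clock: 3.3
eef_pos: [0.5708, -0.2319, 0.0652]
tool_rot: [-0.158, 0.987, 0.001, -0.001]
ft_force: [0.2, -0.3, 0.4]
grip_width: 0.0416
grasp_force: 0.0
```

```bash
python3 -c "
from h import *
plan(.571,-.232,.05,108.2)"
```

```text
t 3.3 tcp [ 0.5708 -0.2319  0.0652] y-ang 108.2 w 0.0416 F [ 0.2 -0.3  0.4] delta [-0.0007 -0.0007  0.0506] yaw 0.0001
```

jog_arm(
  deltas=[
    {"delta_pos": [0,0,0.01],"yaw": 0,"fingers": 0.49},
    {"delta_pos": [0,0,0.02],"yaw": 0,"fingers": 0.49},
    {"delta_pos": [0,0,0.025],"yaw": 0,"fingers": 0.49},
    {"delta_pos": [0,0,0.025],"yaw": 0,"fingers": 0.49},
  ],
)

```text
clock: 3.7
eef_pos: [0.5717, -0.2322, 0.0597]
tool_rot: [-0.158, 0.987, -0.0, 0.0]
ft_force: [-2.6, 0.4, 6.7]
grip_width: 0.0419
grasp_force: 3.3
```

jog_arm(
  deltas=[
    {"delta_pos": [0,0,0.007],"yaw": 0,"fingers": 0.49},
    {"delta_pos": [0,0,0.013],"yaw": 0,"fingers": 0.49},
    {"delta_pos": [0,0,0.013],"yaw": 0,"fingers": 0.49},
  ],
)

```text
clock: 4.0
eef_pos: [0.5717, -0.2322, 0.0565]
tool_rot: [-0.158, 0.987, -0.0, 0.001]
ft_force: [-3.4, 1.5, 9.6]
grip_width: 0.0418
grasp_force: 4.7
```

Run:
```python
from h import *
plan(.571,-.232,.05,108.2); print(bot.get_obs()["ft_torque"])
c=bot.camera("scene")
a=c["image"][130:205,165:265,::-1]
cv2.imwrite("pics/c3.png",cv2.resize(a,None,fx=8,fy=8,interpolation=cv2.INTER_CUBIC))
```

```text
t 4.0 tcp [ 0.5717 -0.2322  0.0565] y-ang 108.21 w 0.0418 F [-3.4  1.5  9.6] delta [0.0019 0.0014 0.0218] yaw 0.0002
[0.217188   0.82286284 0.01968749]
```

View pics/c3.png

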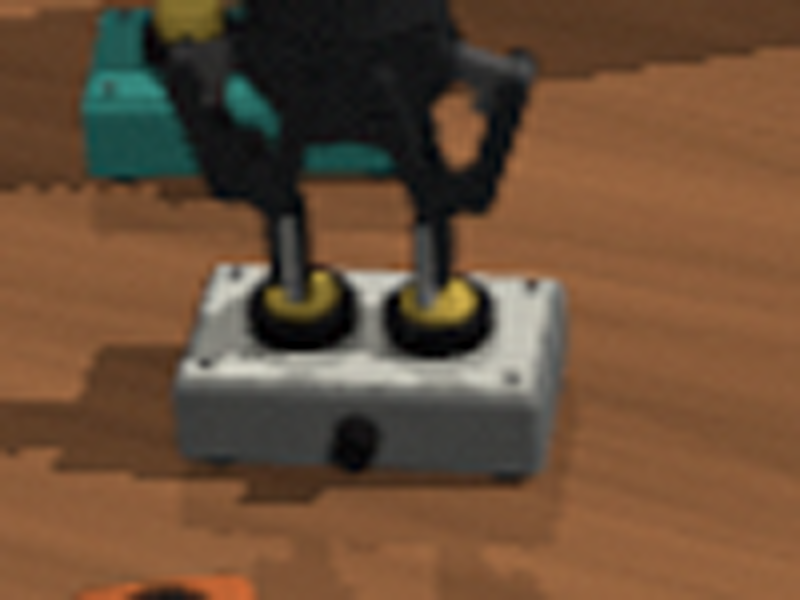

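Both fingertips are on the caps and both caps are nearly at the collars. I'll press a little further and hold.

jog_arm(
  deltas=[
    {"delta_pos": [0,0,0.008],"yaw": 0,"fingers": 0.49},
    {"delta_pos": [0,0,0.014],"yaw": 0,"fingers": 0.49},
    {"delta_pos": [0,0,0.014],"yaw": 0,"fingers": 0.49},
    {"delta_pos": [0,0,0.014],"yaw": 0,"fingers": 0.49},
  ],
)

```text
clock: 4.45
eef_pos: [0.5718, -0.2323, 0.0561]
tool_rot: [-0.158, 0.987, -0.001, 0.001]
ft_force: [-8.8, 2.8, 25.9]
grip_width: 0.0419
grasp_force: 13.1
```

Both are bottomed: the force jumped to 26 N with no further travel. Holding for 3.6 s.

jog_arm(
  deltas=[
    {"delta_pos": [0,0,0],"yaw": 0,"fingers": 0.49},
    {"delta_pos": [0,0,0],"yaw": 0,"fingers": 0.49},
    {"delta_pos": [0,0,0],"yaw": 0,"fingers": 0.49},
    {"delta_pos": [0,0,0],"yaw": 0,"fingers": 0.49},
    {"delta_pos": [0,0,0],"yaw": 0,"fingers": 0.49},
    {"delta_pos": [0,0,0],"yaw": 0,"fingers": 0.49},
    {"delta_pos": [0,0,0],"yaw": 0,"fingers": 0.49},
    {"delta_pos": [0,0,0],"yaw": 0,"fingers": 0.49},
    {"delta_pos": [0,0,0],"yaw": 0,"fingers": 0.49},
    {"delta_pos": [0,0,0],"yaw": 0,"fingers": 0.49},
    {"delta_pos": [0,0,0],"yaw": 0,"fingers": 0.49},
    {"delta_pos": [0,0,0],"yaw": 0,"fingers": 0.49},
  ],
)

```text
clock: 5.65
eef_pos: [0.5718, -0.2323, 0.0561]
tool_rot: [-0.158, 0.987, -0.001, 0.001]
ft_force: [-9.6, 3.6, 26.1]
grip_width: 0.0418
grasp_force: 13.1
```

jog_arm(
  deltas=[
    {"delta_pos": [0,0,0],"yaw": 0,"fingers": 0.49},
    {"delta_pos": [0,0,0],"yaw": 0,"fingers": 0.49},
    {"delta_pos": [0,0,0],"yaw": 0,"fingers": 0.49},
    {"delta_pos": [0,0,0],"yaw": 0,"fingers": 0.49},
    {"delta_pos": [0,0,0],"yaw": 0,"fingers": 0.49},
    {"delta_pos": [0,0,0],"yaw": 0,"fingers": 0.49},
    {"delta_pos": [0,0,0],"yaw": 0,"fingers": 0.49},
    {"delta_pos": [0,0,0],"yaw": 0,"fingers": 0.49},
    {"delta_pos": [0,0,0],"yaw": 0,"fingers": 0.49},
    {"delta_pos": [0,0,0],"yaw": 0,"fingers": 0.49},
    {"delta_pos": [0,0,0],"yaw": 0,"fingers": 0.49},
    {"delta_pos": [0,0,0],"yaw": 0,"fingers": 0.49},
  ],
)

```text
clock: 6.85
eef_pos: [0.5718, -0.2322, 0.056]
tool_rot: [-0.158, 0.987, -0.001, 0.001]
ft_force: [-9.7, 3.8, 26.9]
grip_width: 0.0421
grasp_force: 13.1
```

jog_arm(
  deltas=[
    {"delta_pos": [0,0,0],"yaw": 0,"fingers": 0.49},
    {"delta_pos": [0,0,0],"yaw": 0,"fingers": 0.49},
    {"delta_pos": [0,0,0],"yaw": 0,"fingers": 0.49},
    {"delta_pos": [0,0,0],"yaw": 0,"fingers": 0.49},
    {"delta_pos": [0,0,0],"yaw": 0,"fingers": 0.49},
    {"delta_pos": [0,0,0],"yaw": 0,"fingers": 0.49},
    {"delta_pos": [0,0,0],"yaw": 0,"fingers": 0.49},
    {"delta_pos": [0,0,0],"yaw": 0,"fingers": 0.49},
    {"delta_pos": [0,0,0],"yaw": 0,"fingers": 0.49},
    {"delta_pos": [0,0,0],"yaw": 0,"fingers": 0.49},
    {"delta_pos": [0,0,0],"yaw": 0,"fingers": 0.49},
    {"delta_pos": [0,0,0],"yaw": 0,"fingers": 0.49},
  ],
)

```text
clock: 8.05
eef_pos: [0.5718, -0.2323, 0.0561]
tool_rot: [-0.158, 0.987, -0.001, 0.001]
ft_force: [-10.1, 3.5, 26.5]
grip_width: 0.0416
grasp_force: 13.1
```

jog_arm(
  deltas=[
    {"delta_pos": [0,0,-0.04],"yaw": 0,"fingers": 0.49},
    {"delta_pos": [0,0,-0.1],"yaw": 0,"fingers": 0.49},
    {"delta_pos": [0,0,-0.3],"yaw": 0,"fingers": 0.49},
    {"delta_pos": [0,0,-0.3],"yaw": 0,"fingers": 0.49},
    {"delta_pos": [0,0,-0.3],"yaw": 0,"fingers": 0.49},
  ],
)

```text
clock: 8.55
eef_pos: [0.5736, -0.2329, 0.1438]
tool_rot: [-0.158, 0.987, -0.002, 0.003]
ft_force: [0.6, 0.2, -0.0]
grip_width: 0.0418
grasp_force: 0.0
```

```bash
python3 -c "
from h import *
plan(.493,.2195,.14,115+0)"
```

```text
t 8.55 tcp [ 0.5736 -0.2329  0.1438] y-ang 108.21 w 0.0418 F [ 0.6  0.2 -0. ] delta [-0.2162  1.5165  0.0072] yaw -0.1509
```

jog_arm(
  deltas=[
    {"delta_pos": [-0.14,1,0],"yaw": 0,"fingers": 0},
    {"delta_pos": [-0.14,1,0],"yaw": 0,"fingers": 0},
    {"delta_pos": [-0.14,1,0],"yaw": 0,"fingers": 0},
    {"delta_pos": [-0.14,1,0],"yaw": 0,"fingers": 0},
    {"delta_pos": [-0.14,1,0],"yaw": 0,"fingers": 0},
    {"delta_pos": [-0.14,1,0],"yaw": 0,"fingers": 0},
    {"delta_pos": [-0.14,1,0],"yaw": 0,"fingers": 0},
    {"delta_pos": [-0.14,1,0],"yaw": 0,"fingers": 0},
  ],
)

```text
clock: 9.35
eef_pos: [0.5164, 0.0672, 0.1391]
tool_rot: [-0.16, 0.987, -0.0, -0.001]
ft_force: [-0.6, 0.6, -0.6]
grip_width: 0.0002
grasp_force: 0.0
```

```bash
python3 -c "
from h import *
plan(.4935,.220,.09)"
```

```text
t 9.35 tcp [0.5164 0.0672 0.1391] y-ang 108.4 w 0.0002 F [-0.6  0.6 -0.6] delta [-0.0888  0.5074  0.1636]
```

jog_arm(
  deltas=[
    {"delta_pos": [-0.088,0.507,0],"yaw": 0,"fingers": 0},
    {"delta_pos": [-0.088,0.507,0],"yaw": 0,"fingers": 0},
    {"delta_pos": [-0.088,0.507,0],"yaw": 0,"fingers": 0},
    {"delta_pos": [-0.088,0.507,0],"yaw": 0,"fingers": 0},
    {"delta_pos": [-0.088,0.507,0.15],"yaw": 0,"fingers": 0},
    {"delta_pos": [-0.088,0.507,0.15],"yaw": 0,"fingers": 0},
    {"delta_pos": [-0.088,0.507,0.15],"yaw": 0,"fingers": 0},
  ],
)

```text
clock: 10.05
eef_pos: [0.4945, 0.2165, 0.0945]
tool_rot: [-0.157, 0.988, -0.001, -0.002]
ft_force: [-0.8, -0.2, -0.2]
grip_width: -0.0002
grasp_force: 0.0
```

Run:
```python
from h import *
plan(.4935,.220,.07)
a=bot.camera("scene")["image"][150:225,310:410,::-1]; b=bot.camera("top")["image"][185:260,120:220,::-1]
cv2.imwrite("pics/c4.png",np.hstack([cv2.resize(i,None,fx=4,fy=4,interpolation=cv2.INTER_CUBIC) for i in (a,b)]))
```

```text
t 10.05 tcp [0.4945 0.2165 0.0945] y-ang 108.07 w -0.0002 F [-0.8 -0.2 -0.2] delta [-0.0008  0.0123  0.0818]
```

View pics/c4.png

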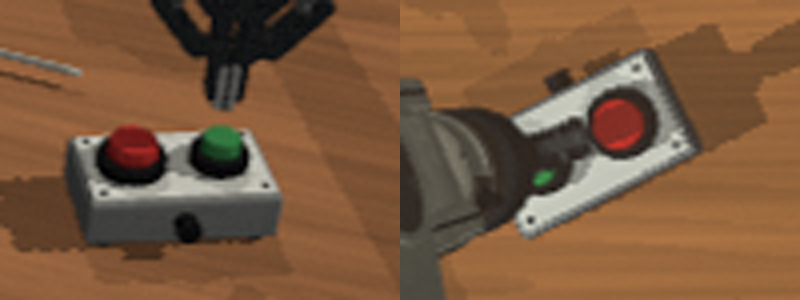

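The scene crop shows the shut tips at (224,105), directly above the green cap at (221,140) and well clear of red.

jog_arm(
  deltas=[
    {"delta_pos": [0,0.01,0.04],"yaw": 0,"fingers": 0},
    {"delta_pos": [0,0.01,0.08],"yaw": 0,"fingers": 0},
    {"delta_pos": [0,0.01,0.1],"yaw": 0,"fingers": 0},
    {"delta_pos": [0,0.01,0.11],"yaw": 0,"fingers": 0},
    {"delta_pos": [0,0.01,0.11],"yaw": 0,"fingers": 0},
  ],
)

```text
clock: 10.65
eef_pos: [0.4938, 0.2212, 0.0624]
tool_rot: [-0.158, 0.987, -0.0, -0.001]
ft_force: [-0.2, -1.5, 3.1]
grip_width: -0.0002
grasp_force: 1.5
```

jog_arm(
  deltas=[
    {"delta_pos": [0,0,0.01],"yaw": 0,"fingers": 0},
    {"delta_pos": [0,0,0.02],"yaw": 0,"fingers": 0},
    {"delta_pos": [0,0,0.025],"yaw": 0,"fingers": 0},
    {"delta_pos": [0,0,0.025],"yaw": 0,"fingers": 0},
    {"delta_pos": [0,0,0.025],"yaw": 0,"fingers": 0},
  ],
)

```text
clock: 11.15
eef_pos: [0.4942, 0.2215, 0.0578]
tool_rot: [-0.158, 0.987, 0.0, 0.001]
ft_force: [-7.6, -4.6, 18.3]
grip_width: -0.0
grasp_force: 9.3
```

Green is bottomed at z = 0.0578 with 18 N. I'll hold it briefly and then release.

jog_arm(
  deltas=[
    {"delta_pos": [0,0,0],"yaw": 0,"fingers": 0},
    {"delta_pos": [0,0,0],"yaw": 0,"fingers": 0},
    {"delta_pos": [0,0,0],"yaw": 0,"fingers": 0},
    {"delta_pos": [0,0,-0.04],"yaw": 0,"fingers": 0},
    {"delta_pos": [0,0,-0.15],"yaw": 0,"fingers": 0},
    {"delta_pos": [0,0,-0.45],"yaw": 0,"fingers": 0},
    {"delta_pos": [0,0,-0.45],"yaw": 0,"fingers": 0},
    {"delta_pos": [0,0,-0.45],"yaw": 0,"fingers": 0},
    {"delta_pos": [0,0,-0.45],"yaw": 0,"fingers": 0},
    {"delta_pos": [0,0,-0.45],"yaw": 0,"fingers": 0},
  ],
)

```text
clock: 12.15
eef_pos: [0.4935, 0.2214, 0.1888]
tool_rot: [-0.158, 0.987, -0.0, -0.001]
ft_force: [-0.6, -1.3, -0.9]
grip_width: -0.0002
grasp_force: 0.0
```

Run:
```python
from h import *
c=bot.camera("scene"); o=bot.get_obs(); print(o["clock"],o["eef_pos"],o["ft_force"])
for k,(x,y) in {"yB":(317,260),"yA":(343,261),"g":(571,290),"r":(536,291)}.items(): print(k,world(c,x*.64,y*.64).round(4))
cv2.imwrite("pics/end.png",c["image"][:,:,::-1])
```

```text
12.2 [0.49325723 0.22120199 0.18838104] [-0.02506388 -0.09828977  0.39472321]
yB [ 0.5819 -0.2508  0.0603]
yA [ 0.5695 -0.2011  0.063 ]
g [0.5012 0.2236 0.066 ]
r [0.5235 0.1648 0.0624]
```

View pics/end.png

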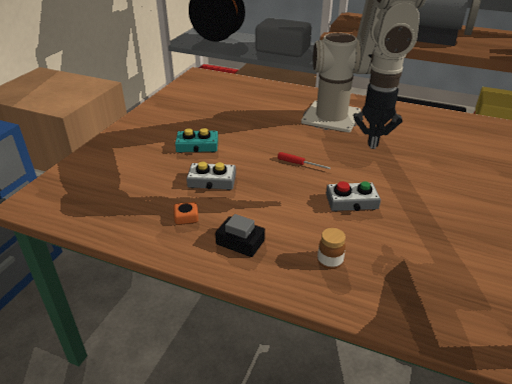

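The final picture shows the yellow caps up at (203,167) and (219,168), green up at (365,187) and red up at (343,187). Everything is in its place and the gripper is clear of it all.

```bash
python3 -c "
from workcell import bot
print(bot.job_done())"
```

```text
the job is handed in; nothing more can be done
None
```

I held both yellow reset buttons fully down together for about 3.6 s and let them up, then pressed the green start button fully down and released it; the job is handed in at about 12 s on the robot's clock, with no verdict returned.

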